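# Verify a gold bar with the bench metal tester

## Robot

A 7-joint arm with a two-finger parallel gripper is mounted at the origin on the work surface. World frame = base frame: x ahead of the robot, y to its left, z up, the work surface at z = 0. Lengths are in m, angles in rad, forces in N, time in s.
With the tool pointing down it reaches from about 0.35 to 0.775 m from the base axis. Payload 3.1 kg.
Tool frame: the origin (TCP) lies at the very end of the fingers, on their centre line; the grasp point (between the pads) lies 19 mm behind it; z points along the fingers, y is the line along which they close (so a half turn about z gives the same grasp; the last joint's range is limited). The gripper opens to 85 mm and grips with 20 to 120 N. Pads are 22 mm wide; open, the fingers measure 114 mm over their backs; the gripper's body (76 mm by 85 mm) begins 54 mm behind the grasp point. The pads swing forward as they close: fully open they stand 13 mm farther back than shut.
Start: joints at [-1.333, 0.311, 0.014, 1.512, -0.004, 1.319, -0.027], TCP at [0.152, 0.529, 0.231] pointing down, gripper open.
Joint ranges: [-2.7, 2.7], [-0.3, 1.91], [-1.27, 1.3], [0.12, 2.57], [-1.44, 4.58], [0.2, 2.03], [-3.05, 3.05]. Speed limits (rad/s): [2.79, 2.79, 3.14, 3.14, 3.14, 3.14, 3.14].

## Interface

Orientations are given as [roll, pitch, yaw] about the fixed x, y, z axes, in that order (R = Rz(yaw) Ry(pitch) Rx(roll)).
In Python, from bench import * gives the robot as it stands. Calls block until the motion is done:
- move_ptp(position, orientation): joint-space move of the TCP to a pose.
- move_straight(position, rotation=None, vel=0.15): straight line of the TCP; rotation=None keeps the orientation; vel is the mean speed in m/s.
- movej(angles): joint-space move.
- command_gripper(opening, force=None): finger opening in m; force is the grip in N (None keeps the last); returns when the fingers have stopped.
- dwell(seconds).
- ik(position, orientation): joint angles nearest the present ones, or None.
- observe(): the state.
- snapshot(name): name is "scene" or "top" or "wrist"; returns (picture, depth): 480x640x3 uint8, red, green, blue; 480x640 float32, m along the optical axis (not along the pixel's ray), 0 where there is no reading.
- camera_model(name): a dict with "intrinsics" (3x3 intrinsics, pixels), "dist_coeffs" ([k1, k2, p1, p2, k3] as OpenCV has them; the pictures are not rectified), "T" (4x4, takes a point from camera to world coordinates). Camera axes: x right, y down, z forward; pixel columns grow to the right and rows downward; lengths in m; the calibration is good to about 2 mm. A picture is of the moment at which its call begins: read the wrist's pose just before it. camera_model takes no time and is no camera call; for the wrist camera it gives the pose at the moment of the call.
A pose or a line that the arm cannot do raises PlanningError and nothing moves.
- finish_job(): hands the job in; it is judged then, once.
The state is a dict: "t": time; "joints": joint angles; "qvel": joint speeds; "tau": joint torques, N m; "position": TCP position; "eef_rot": TCP orientation; "contact_force": force on the tool from outside, world axes, zero at the start; "ft_torque": the same for the moment, N m; "opening": finger opening in m; "finger_force": force on a finger pad.
Only numpy, scipy, OpenCV 4.12 (cv2) and the standard library are available. Lean on these libraries where they do the work, as an engineer would, in place of code of your own. Each camera call takes 0.05 s, during which the arm holds its last target. There are 200 camera calls.

## Task

Test the gold bar: first turn the metal selector on the white tester to the yellow (gold) mark and leave it there, then take the cordless probe out of its dock and hold it upright on the gold bar, with its orange spring foot inside the black ring drawn on the bar. Press lightly, so that the foot is pushed in about half of its travel, without jabbing the bar, and finish holding the probe like that: do not let go. Do not shift the bars, and leave the coins, the loupe and the bottle box alone.

Things in the scene. Friction and masses are not known exactly. Their poses are not given: they have to be found in the camera images.
- selector (a joint): Angle of the tester's black rotary selector, rad: 0 at the scale's first mark, growing clockwise from above, stops at 0 and 4.71. Turns smoothly (0.04 N m friction), stays where left. 10 marks 0.524 rad apart, three of them broad and coloured: orange at 0.524, YELLOW (gold) at 2.094, blue at 3.665. Starts between 0.2 and 1.5.
- selector_top (a point): Centre of the knob's top, on its vertical axis, 88 mm above the bench. Upright grip bar: 38 mm long (along this point's x), 13 mm thick (y), 27 mm tall down from this point, on a 42 mm round skirt 7 mm high that stands 2 mm above the panel. +x is the way the white pointer line on the bar points; z up; the frame turns with the knob.
- tester: White desktop metal tester, fixed, 150 (x) by 190 (y) by 52 mm high, flat top. Origin at the centre of its underside, z up. Selector axis at (-32, -45) mm. In this frame the pointer stands at 135 degrees (from +x towards +y) when the selector reads 0, and the yellow mark lies at 15 degrees. It may stand on either side of the robot.
- probe: Cordless probe, 100 g, leaning in its dock. Origin on its axis at the shoulder (underside of the square grey handle); z along the axis to its top. Handle 22 x 22 mm (sides along x, y), z = 0 to 75 mm; below it a steel nose, 18 mm diameter, 40 mm long, then the orange foot. In the dock the shoulder rests on the rim and the handle is free, its top leaning 15 degrees from vertical to the dock's -x.
- foot_face (a point): Centre of the flat end of the probe's orange spring foot, 12 mm in diameter, 52 mm below the probe's origin while the foot is out; z along the probe's axis towards its handle.
- foot (a joint): How far the probe's spring foot is pushed in, m: 0 out, 0.010 at its stop. The spring gives 0.8 N plus 400 N per metre, so half travel (0.005) is 2.8 N and the stop is reached at 4.8 N.
- dock: Probe dock, fixed: grey base plate 110 (x) by 80 (y) by 10 mm, and on it a black block with the bore that holds the probe. Origin at the centre of its underside, z up. Bore mouth at (-4, 0, 68) mm; bore 20 mm in diameter, 58 mm deep, leaning 15 degrees: it comes out up and towards -x; block top 50 x 56 mm, square to it. It may stand on either side of the robot.
- gold_bar: Gold-coloured bar lying loose on the dark blue mat (fixed, 3 mm thick), 80 mm (x) by 40 mm (y) by 8 mm, 0.5 kg. Origin at the centre of its underside, z up.
- gold_spot (a point): Centre of the black ring, 24 mm in diameter, drawn on the gold bar's top face, 22 mm from the bar's middle towards its +x end; z is up, 11 mm above the bench.
- silver_bar: Silver bar on the same mat, 92 x 46 x 11.5 mm, 0.5 kg; not to be moved. Origin at the centre of its underside. The two bars can lie either way round.
- coins: Stack of gold coins on the bench, 38 mm in diameter, 16 mm high; not to be moved. Origin at the centre of its underside.
- loupe: Metal eye loupe standing on the mat, 36 mm in diameter, 34 mm high; not to be moved. Origin at the centre of its underside.
- reagent_box: Open wooden box, 70 mm (x) by 150 mm (y), with four red-capped amber bottles up to 69 mm high, beyond the mat; not to be moved. Origin at the centre of its underside.
There are look-alikes about, which are no part of the job. There is more than one size of the probe; the one meant has the size given above.

How it is judged:
On the way, in this order (a step that is already met when the one before it is completed fails the run):
1. the selector stands at the yellow mark (within 0.15 rad) and is still (value of joint selector between 1.944 and 2.244 rad and velocity of joint selector between -0.1 and 0.1 rad/s), for 0.3 s.
2. the probe is drawn out of its dock by the gripper: its foot face is more than 60 mm above the bench (height (world z) of foot_face above 0.06 m and contact force between the fingers and probe above 1 N), for 0.2 s.
At the end, for the whole second after the job is handed in: Gripper holds the probe still, clear of the dock: foot within 6.5 mm of the ring's centre, within 6 degrees of upright, foot pushed in 2 to 8.5 mm, force on the bar 1 to 6 N; gold bar within 12 mm of its start; selector within 0.15 rad of the yellow mark (2.094) (value of joint selector between 1.944 and 2.244 rad and contact force between probe and gold_bar between 1 and 6 N and value of joint foot between 0.002 and 0.0085 m and horizontal distance between foot_face and gold_spot below 0.0065 m and angle between probe's own z axis and vertical below 0.105 rad and contact force between the fingers and probe above 1 N and contact force between probe and dock below 0.1 N and linear speed of probe below 0.02 m/s and distance of gold_bar from where it was at the start of the episode below 0.012 m); the arm keeps its last pose, push and grip.
It fails at once if the probe is pressed on the gold bar with more than 15 N (contact force between probe and gold_bar above 15 N).
It fails at once if a bar is shifted by more than 12 mm (distance of any of gold_bar, silver_bar from where it was at the start of the episode above 0.012 m).
It fails at once if the coins, the loupe or the bottle box are shifted by more than 12 mm (distance of any of coins, loupe, reagent_box from where it was at the start of the episode above 0.012 m).
It also fails if it takes over 69 s, if anything falls off the work surface, if the arm or the gripper's body presses on something with over 40 N, if the wrist force passes 120 N, or if a joint passes its speed limit or range.

## Working session

There is one attempt and no reset: what is moved stays moved. The work goes in short steps, each a Python script; the robot and the scene stay as the last script left them, time stands still between calls to the robot, and variables do not carry over. Pictures are saved under pics/ and viewed, at most 10 in all, crops included, and the job is handed in when it is done.

```bash
ls; mkdir -p pics
cat > h.py <<'E'
from bench import *
import numpy as np, cv2
def save(n,im): cv2.imwrite('pics/'+n+'.png',cv2.cvtColor(im,cv2.COLOR_RGB2BGR))
def ray(cm,uv):
    p=cv2.undistortPoints(np.array(uv,float).reshape(-1,1,2),np.array(cm['intrinsics']),np.array(cm['dist_coeffs'])).reshape(-1,2)
    T=np.array(cm['T']); d=np.c_[p,np.ones(len(p))]@T[:3,:3].T
    return T[:3,3],d
def onplane(cm,uv,z):
    o,d=ray(cm,uv); return o+d*((z-o[2])/d[:,2])[:,None]
def cloud(cm,dep):
    v,u=np.mgrid[:480,:640]; o,d=ray(cm,np.stack([u,v],-1).reshape(-1,2))
    P=o+d*dep.reshape(-1,1); P[dep.reshape(-1)==0]=np.nan
    return P.reshape(480,640,3)
def world2pix(cm,P):
    T=np.linalg.inv(np.array(cm['T'])); P=np.atleast_2d(P)@T[:3,:3].T+T[:3,3]
    return cv2.projectPoints(P,np.zeros(3),np.zeros(3),np.array(cm['intrinsics']),np.array(cm['dist_coeffs']))[0].reshape(-1,2)
E
python3 - <<'E'
from h import *
s=observe(); print(s)
for n in ['top','scene']:
    im,d=snapshot(n); cm=camera_model(n); np.savez(n+'.npz',im=im,d=d); save(n,im); print(n,cm['T'],cm['intrinsics'])
    P=cloud(cm,d); print(np.nanmedian(P[...,2]))
E
```

```text
pics
{'t': 0.0, 'joints': array([-1.33269981,  0.31176832,  0.01398994,  1.51305614, -0.00440877,
        1.31919105, -0.02720153]), 'qvel': array([-0.00128315, -0.0009078 , -0.00075084, -0.0008682 , -0.00031895,
       -0.00026647,  0.00068775]), 'tau': array([ 2.17520251e-04, -3.79918993e+01,  1.46340723e-01, -2.30586737e+01,
        1.24627227e-02,  1.39437761e-02,  9.47747310e-06]), 'position': array([0.1516718 , 0.52791676, 0.23019803]), 'eef_rot': array([-3.13920229e+00,  8.89026302e-05,  2.86187125e+00]), 'contact_force': array([0.94918876, 0.06289848, 0.01136382]), 'ft_torque': array([ 0.00262027, -0.01732423, -0.01734847]), 'finger_force': 0.0, 'opening': 0.08541131593094667}
top [[-0.13971058 -0.96401931  0.22615862  0.35066347]
 [-0.99019171  0.13628347 -0.03077643 -0.01787507]
 [-0.00115261 -0.22824018 -0.97360418  1.01189393]
 [ 0.          0.          0.          1.        ]] [[484.97868199   0.         315.36053016]
 [  0.         484.97868199 236.76033503]
 [  0.           0.           1.        ]]
-0.0005424025729754423
scene [[-0.63128416  0.46670518 -0.61940826  1.24992699]
 [ 0.77524731  0.35736866 -0.52084475  0.57239874]
 [-0.02172385 -0.80899562 -0.5874131   0.7712904 ]
 [ 0.          0.          0.          1.        ]] [[503.02593448   0.         314.04647615]
 [  0.         503.02593448 243.25784914]
 [  0.           0.           1.        ]]
0.0012829051581427775
```

View pics/top.png

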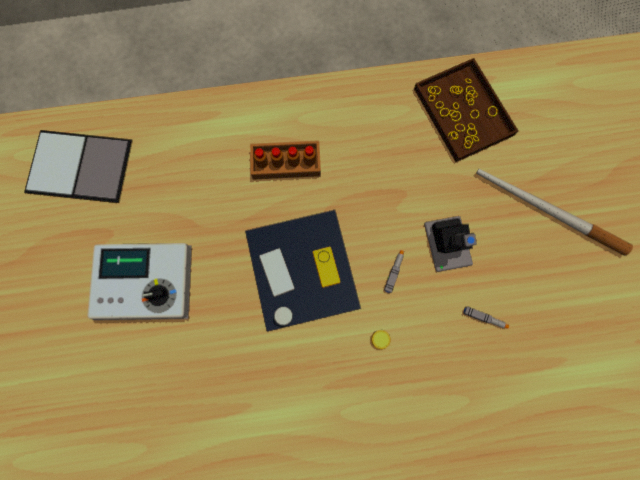

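View pics/scene.png

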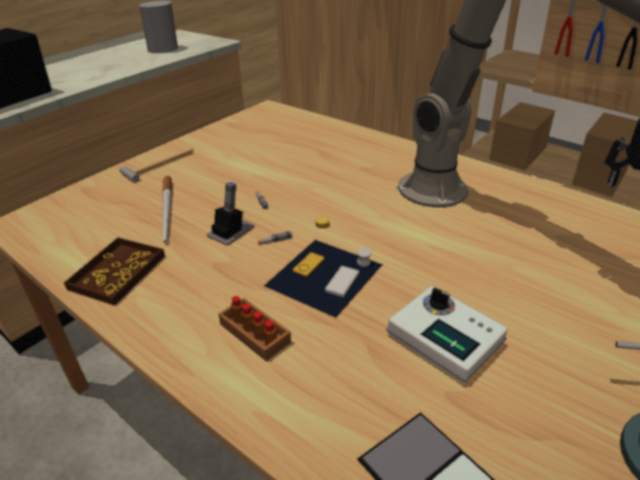

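Top view: the tester's knob is at (158,294), with its white pointer facing left and the yellow mark at (155,282). The gold bar's ring is at about (323,256). The candidates for the probe are:
- the docked handle at about (468,240)
- a lying look-alike at (395,272)
- a lying look-alike at (485,317)

I choose the docked one. The coin-like disc at (381,340) is the coin stack.

Run:
```python
from h import *
z=np.load('top.npz'); im,d=z['im'],z['d']; cm=camera_model('top'); P=cloud(cm,d)
hsv=cv2.cvtColor(im,cv2.COLOR_RGB2HSV)
def box(m,zz=None):
    v,u=np.nonzero(m); q=onplane(cm,np.c_[u,v],zz) if zz is not None else P[v,u]
    r=cv2.minAreaRect((q[:,:2]*1000).astype(np.float32)); return np.round(r[0],1),np.round(r[1],1),round(r[2],1),np.round(np.nanmean(q[:,2]),4)
def reg(u0,v0,u1,v1):
    m=np.zeros((480,640),bool); m[v0:v1,u0:u1]=1; return m
Z=P[...,2]
print('tester',box(reg(80,230,200,330)&(Z>.045)&(Z<.06),.052))
k=reg(130,270,190,320)&(Z>.075)
print('knob',box(k), 'n',k.sum(), box(k,.088), np.nanmax(Z[k]))
ye=reg(130,270,190,320)&(hsv[...,0]>20)&(hsv[...,0]<35)&(hsv[...,1]>150)&(hsv[...,2]>100)
print('yellowmark',box(ye,.053))
g=reg(305,235,350,295)&(hsv[...,0]>18)&(hsv[...,0]<35)&(hsv[...,1]>150)
print('gold',box(g,.011))
gl=reg(300,235,350,295)&(Z>-1)
s=reg(255,240,300,300)&(hsv[...,1]<70)&(hsv[...,2]>110); print('silver',box(s,.0145))
dk=reg(415,205,490,280)
print('dock base',box(dk&(Z>.005)&(Z<.014)))
for lo,hi in [(.03,.06),(.06,.08),(.08,.1),(.1,.12),(.12,.14),(.14,.2)]:
    m=dk&(Z>lo)&(Z<hi)
    if m.sum()>3: print(lo,m.sum(),np.nanmean(P[m],0).round(4))
a=cv2.resize(im[265:325,125:195],None,fx=6,fy=6,interpolation=2); b=cv2.resize(im[205:285,410:490],None,fx=4.5,fy=4.5,interpolation=2)
save('crop1',np.hstack([a[:360,:],b[:360,:]]))
```

```text
tester (array([536.3, 313.5]), array([190.9, 148.9]), 82.7, np.float64(0.052))
knob (array([499.5, 274.5]), array([38.8, 13.6]), 89.8, np.float64(0.0856)) n 157 (array([498.6, 272.5]), array([14.7, 41.7]), 2.4, np.float64(0.088)) 0.09142663406272444
yellowmark (array([527.4, 279.1]), array([ 5.9, 10.3]), 86.3, np.float64(0.053))
gold (array([517.2, -62.6]), array([80.9, 41.1]), 6.7, np.float64(0.011))
silver (array([520.1,  41.1]), array([91. , 45.1]), 12.7, np.float64(0.0145))
dock base (array([ 529.9, -341.9]), array([140.9, 144. ]), 71.9, np.float64(0.0097))
0.03 309 [ 0.5541 -0.3145  0.0409]
0.06 504 [ 0.5304 -0.3197  0.0687]
0.08 45 [ 0.5244 -0.3185  0.09  ]
0.1 44 [ 0.5181 -0.3173  0.1093]
0.12 109 [ 0.5089 -0.3223  0.1337]
0.14 80 [ 0.5116 -0.3262  0.1419]
```

View pics/crop1.png

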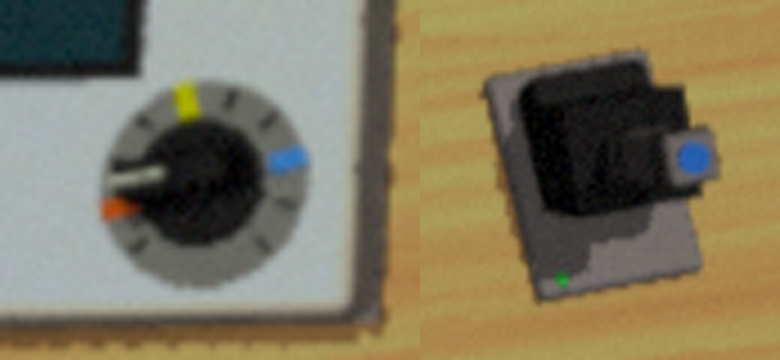

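The tester has yaw about -7.3° and knob axis (0.499, 0.273). The geometry prediction and the depth cloud agree. The pointer is at about 91° in world, so the selector reads about 0.65 and the turn is about -83°. The docked probe leans towards the robot. Next I turn the selector.

Run:
```python
from h import *
r=np.deg2rad
p=np.array([.499,.273]); 
move_ptp([*p,.16],[np.pi,0,r(91)])
s=observe(); print(s['position'],s['joints'],s['t'])
im,d=snapshot('wrist'); cm=camera_model('wrist'); save('w1',im)
P=cloud(cm,d); m=(P[...,2]>.08)&(P[...,2]<.095)&(np.hypot(P[...,0]-p[0],P[...,1]-p[1])<.03)
q=P[m]; print(m.sum(), cv2.minAreaRect((q[:,:2]*1000).astype(np.float32)))
```

```text
[0.4977275  0.27563997 0.16008198] [-0.86566462  0.41869152  0.45647681  1.58350153 -0.19673302  1.18486246
 -0.34726892] 1.7083
1407 ((499.4359436035156, 278.5031433105469), (12.954326629638672, 37.8494987487793), 2.9683268070220947)
```

View pics/w1.png

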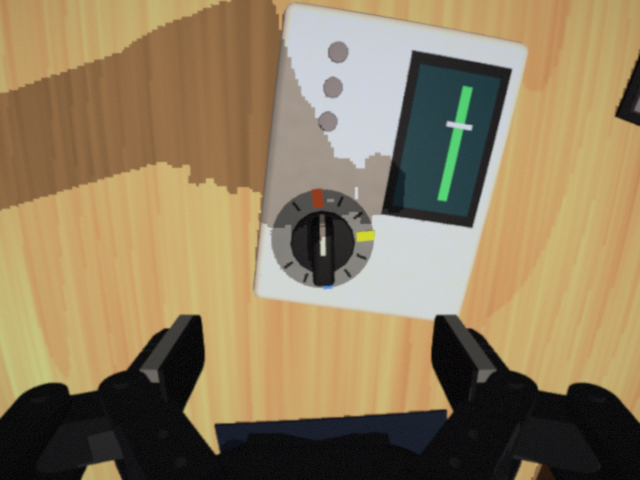

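Wrist view: the knob is at (322,240) with the white pointer towards the top of the image, just past orange. Yellow is at (365,237), a quarter turn clockwise, which matches the estimate.

Run:
```python
from h import *
r=np.deg2rad
p=np.array([.499,.2745])
command_gripper(.04,30)
move_ptp([*p,.11],[np.pi,0,r(92)]); 
move_straight([*p,.067],vel=.06)
print(observe()['position'],observe()['contact_force'])
command_gripper(0,30); s=observe(); print('opening',s['opening'],s['position'],s['eef_rot'],s['joints'],s['finger_force'])
tot=r(92.5-7.7)   # clockwise
# sign: probe with ik
q=ik(s['position'],[np.pi,0,s['eef_rot'][2]-.1]); dq=q-s['joints']; print(dq.round(3))
sg=np.sign(dq[6]); j=s['joints'].copy()
for k in range(1,9):
    jj=j.copy(); jj[6]+=sg*tot*k/8; movej(jj)
dwell(.3); s=observe(); print(s['position'],s['eef_rot'],s['contact_force'],s['ft_torque'],s['t'])
command_gripper(.04); 
move_straight([s['position'][0],s['position'][1],.16],vel=.12); command_gripper(.085)
dwell(.2); im,d=snapshot('wrist'); cm=camera_model('wrist'); save('w2',im)
P=cloud(cm,d); m=(P[...,2]>.08)&(P[...,2]<.095)&(np.hypot(P[...,0]-p[0],P[...,1]-p[1])<.03)
q=P[m]; print(m.sum(), cv2.minAreaRect((q[:,:2]*1000).astype(np.float32)))
hsv=cv2.cvtColor(im,cv2.COLOR_RGB2HSV); W=onplane(cm,np.stack(np.meshgrid(np.arange(640),np.arange(480)),-1).reshape(-1,2),.053).reshape(480,640,3)
c=q[:,:2].mean(0)
ye=(hsv[...,0]>22)&(hsv[...,0]<35)&(hsv[...,1]>170)&(hsv[...,2]>120)&(np.hypot(*(W[...,:2]-c).transpose(2,0,1))<.036)
y=W[ye][:,:2].mean(0)-c; print(ye.sum(),y,np.rad2deg(np.arctan2(y[1],y[0])),observe()['t'])
```

```text
[0.49930359 0.27456393 0.06719666] [-0.48681408  0.164705    0.18236248]
opening 0.012253629957543125 [0.50068574 0.27462658 0.06774206] [ 3.13809237e+00 -7.58235283e-04  1.60538439e+00] [-0.83937844  0.51649557  0.42628124  1.68728114 -0.2462009   0.9876653
 -0.29192519] 34.96790528297424
[-0.015  0.006  0.023 -0.003 -0.015  0.007 -0.087]
[0.49707995 0.27791755 0.06771658] [-3.13693567e+00  1.97052396e-03  1.34694318e-01] [-6.96036586  2.61909582  6.54125536] [ 0.67796392  1.67602517 -0.04720717] 6.5
1396 ((500.6064758300781, 277.90338134765625), (38.07762908935547, 12.666953086853027), 7.423718452453613)
159 [0.02601442 0.00356172] 7.7960753351949 8.5667
```

View pics/w2.png

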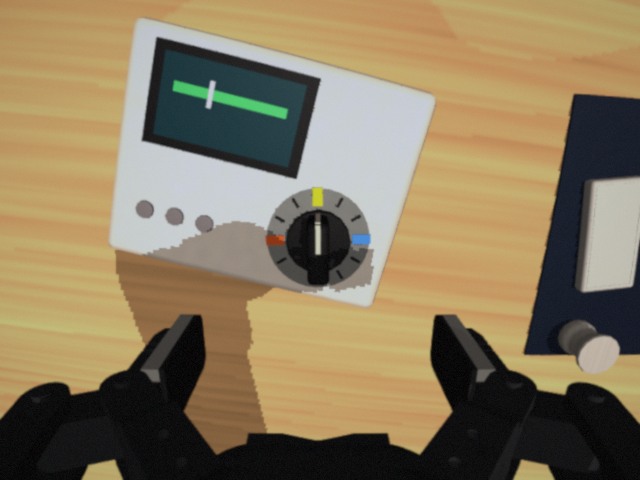

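The pointer lines up with yellow at (318,198): bar at 7.4° against the mark at 7.8°. Next is a close look at the ring and the dock.

Run:
```python
from h import *
r=np.deg2rad
s=observe(); move_straight([*s['position'][:2],.24],vel=.2)
move_ptp([.52,-.06,.24],[np.pi,0,r(45)]); dwell(.3)
im,d=snapshot('wrist'); cm=camera_model('wrist'); np.savez('wg.npz',im=im,d=d,**{k:np.array(v) for k,v in cm.items()}); 
hsv=cv2.cvtColor(im,cv2.COLOR_RGB2HSV)
g=((hsv[...,0]>18)&(hsv[...,0]<35)&(hsv[...,1]>150)&(hsv[...,2]>90)).astype(np.uint8)
W=onplane(cm,np.stack(np.meshgrid(np.arange(640),np.arange(480)),-1).reshape(-1,2),.011).reshape(480,640,3)
g[np.hypot(W[...,0]-.517,W[...,1]+.0626)>.06]=0
cs,h=cv2.findContours(g,cv2.RETR_CCOMP,cv2.CHAIN_APPROX_NONE)
for c,hh in zip(cs,h[0]):
    if len(c)<40: continue
    q=(onplane(cm,c.reshape(-1,2),.011)[:,:2]*1000).astype(np.float32)
    print('hole' if hh[3]>=0 else 'outer',len(c),cv2.minAreaRect(q),cv2.minEnclosingCircle(q))
move_ptp([.5,-.32,.28],[np.pi,0,r(5)]); dwell(.3)
im2,d=snapshot('wrist'); cm=camera_model('wrist'); np.savez('wd.npz',im=im2,d=d,**{k:np.array(v) for k,v in cm.items()}); save('w3',im2)
P=cloud(cm,d); N=np.hypot(P[...,0]-.52,P[...,1]+.32)<.1
for lo,hi in [(.005,.015),(.07,.085),(.085,.1),(.1,.115),(.115,.13),(.13,.135),(.135,.16)]:
    m=N&(P[...,2]>lo)&(P[...,2]<hi)
    if m.sum()>20: q=P[m]; print(lo,m.sum(),q.mean(0).round(4),cv2.minAreaRect((q[:,:2]*1000).astype(np.float32)))
print(observe()['t'])
```

```text
outer 215 ((517.7740478515625, -61.33534622192383), (79.85641479492188, 39.49138641357422), 6.985201835632324) ((517.8401489257812, -61.79817581176758), 43.26814651489258)
0.005 2750 [ 0.5381 -0.3171  0.0108] ((529.736328125, -292.3052062988281), (110.0525131225586, 145.45079040527344), 2.6859209537506104)
0.07 1588 [ 0.5427 -0.324   0.0736] ((539.0023193359375, -324.2852783203125), (29.208810806274414, 56.273773193359375), 2.431415557861328)
0.085 194 [ 0.532  -0.3243  0.0925] ((531.045654296875, -323.31829833984375), (10.669629096984863, 24.657407760620117), 22.466297149658203)
0.1 212 [ 0.5281 -0.3245  0.1077] ((527.819091796875, -324.65411376953125), (6.661688327789307, 22.112791061401367), 6.81680965423584)
0.115 230 [ 0.5241 -0.3248  0.123 ] ((523.8038940429688, -325.2193603515625), (5.74893045425415, 22.21615982055664), 2.939206838607788)
0.13 85 [ 0.5211 -0.3241  0.1326] ((519.1993408203125, -324.8435363769531), (8.278682708740234, 22.64166259765625), 9.687628746032715)
0.135 906 [ 0.511  -0.3255  0.1413] ((509.9990234375, -325.88409423828125), (23.4573974609375, 22.290620803833008), 4.9589972496032715)
12.125
```

View pics/w3.png

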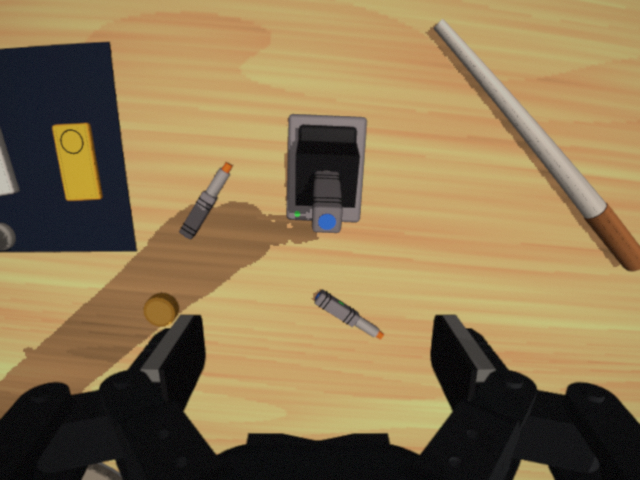

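View w3: the docked probe's blue cap is at (327,222) and its block at (328,165), leaning towards the robot. The two smaller lying probes, at (207,200) and (347,315), are decoys. The gold ring is at (71,141), on the bar's +x end. The handle's measured 22 mm width confirms the choice. Now I grasp and draw.

Run:
```python
from h import *
r=np.deg2rad; yd=r(4); b=r(15)
zp=np.array([-np.sin(b)*np.cos(yd),-np.sin(b)*np.sin(yd),np.cos(b)])
top=np.array([.5102,-.3258,.1408]); O=top-.075*zp; print(O)
rot=[np.pi,-b,yd]
command_gripper(.05,50)
move_ptp(O+.14*zp,rot); move_straight(O+.034*zp,vel=.08)
dwell(.2); s=observe(); print(s['position'],O+.034*zp,s['contact_force'])
command_gripper(0,50); s=observe(); print('grip',s['opening'],s['finger_force'],s['position'],s['contact_force'],s['t'])
if s['opening']>.015:
    move_straight(O+.12*zp,vel=.06); dwell(.3); s=observe(); print(s['position'],s['opening'],s['finger_force'],s['contact_force'],s['t'])
    move_straight(O+.12*zp+[0,0,.05],vel=.1)
    im,d=snapshot('scene'); save('s2',cv2.resize(im[100:300,120:360],None,fx=3,fy=3,interpolation=2))
```

```text
[ 0.52956414 -0.32444593  0.06835556]
[ 0.52094042 -0.32523931  0.10164996] [ 0.52078573 -0.32505977  0.10119704] [ 0.74936441 -0.06925838 -0.40046909]
grip 0.021286977786670654 50.3391695022583 [ 0.52078413 -0.32518263  0.10136589] [-0.07644286 -0.62388518  1.67579398] 15.075
[ 0.4985375  -0.32657333  0.18411702] 0.021280888277273105 50.32808840274811 [-0.05246251  0.63159973  0.03894616] 16.9583
```

View pics/s2.png

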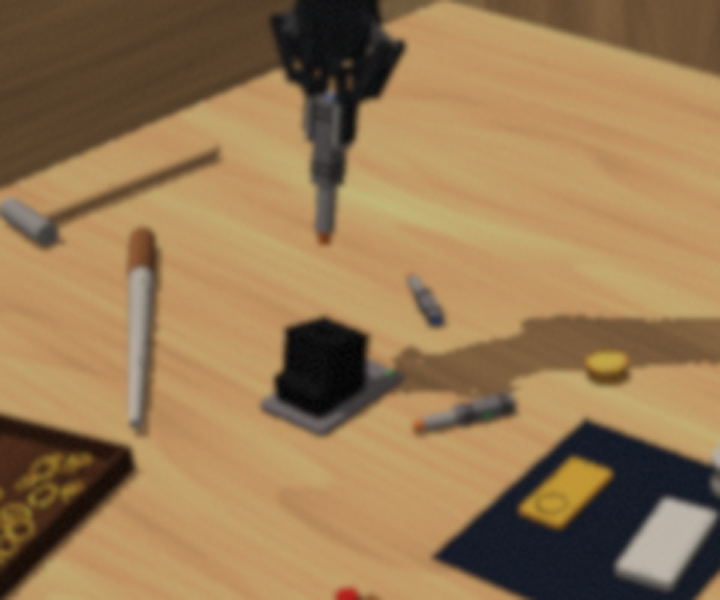

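The probe is held clear of the dock, with its orange foot at (323,240) in the crop. Next I bring it upright above the ring and check the foot with the cameras.

Run:
```python
from h import *
r=np.deg2rad
G=np.array([.5393,-.0593])
s=observe(); move_straight([.48,-.3266,.26],vel=.15)
move_ptp([*G,.22],[np.pi,0,r(45)]); move_straight([*G,.13],vel=.1); dwell(.4)
s=observe(); print(s['position'],s['eef_rot'],s['contact_force'],s['opening'],s['t'])
ims=[]
for n in ['wrist','scene','top']:
    im,d=snapshot(n); cm=camera_model(n); np.savez('h_'+n,im=im,d=d,**{k:np.array(v) for k,v in cm.items()})
    F=[s['position'][0],s['position'][1],s['position'][2]-.086]; uv=world2pix(cm,[F,[*G,.011]]); print(n,uv.round(1))
    hsv=cv2.cvtColor(im,cv2.COLOR_RGB2HSV); vv,uu=np.mgrid[:480,:640]
    m=((hsv[...,0]<14)&(hsv[...,1]>190)&(hsv[...,2]>90)&(np.hypot(uu-uv[0,0],vv-uv[0,1])<40))
    print('orange',m.sum(), [uu[m].mean(),vv[m].mean(),vv[m].max()] if m.sum() else None)
    if n=='top': continue
    c=np.round(uv[1]).astype(int); h=100 if n=='wrist' else 50
    c=np.clip(c,h,[640-h,480-h]); ims.append(cv2.resize(im[c[1]-h:c[1]+h,c[0]-h:c[0]+h],(400,400),interpolation=2)); print(c,h)
save('hov',np.hstack(ims))
```

```text
[ 0.53943207 -0.05927896  0.1301881 ] [ 3.14132744e+00 -2.71753853e-04  7.85511579e-01] [-0.21917524  0.43303682 -1.90172205] 0.021565987740440894 20.5417
wrist [[317.9 251.1]
 [317.7 236.6]]
orange 0 None
[318 237] 100
scene [[303.4 256.2]
 [303.9 267.1]]
orange 0 None
[304 267] 50
top [[323.1 253.1]
 [322.9 256.3]]
orange 0 None
```

View pics/hov.png

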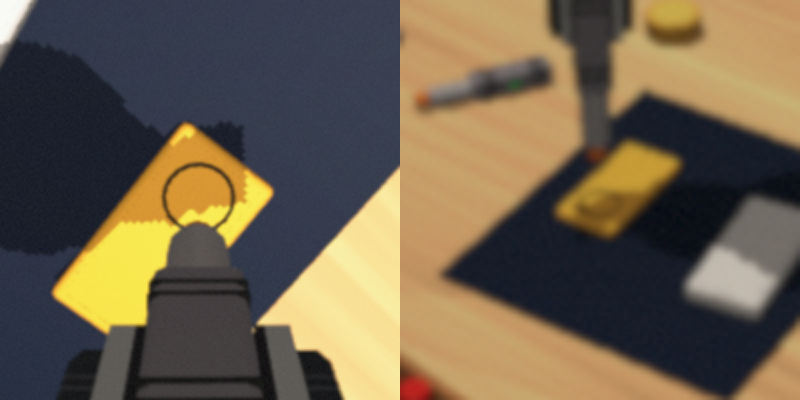

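Hover view: the ring centre in the wrist image is at about (317.5,235.5), against a prediction of (317.7,236.6). The foot in the scene image is at (303.2,256.2), which matches the prediction. The nose edge in the wrist view sits a few pixels lower than I expect, so I check for tilt or offset with a small projection fit.

Run:
```python
from h import *
from scipy.optimize import least_squares
w=dict(np.load('h_wrist.npz')); sc=dict(np.load('h_scene.npz'))
im=w['im']; print(im[236:280:1,316:320].mean(1).round().astype(int).sum(1).tolist())
s=observe(); T=s['position']; y=s['eef_rot'][2]; xt=np.array([np.cos(y),np.sin(y),0]); 
print('cam rel', np.array(w['T'])[:3,3]-T, 'tool x',xt)
# circle/edge silhouettes: far edge (min row) of nose-end circle; shoulder far edge; foot face
def pts(p):
    dx,dz,t=p; a=np.array([0,0,1.])*np.cos(t)+xt*np.sin(t); xx=xt*np.cos(t)-np.array([0,0,1.])*np.sin(t)
    yy=np.cross(a,xx); g=T+xt*dx+np.array([0,0,dz])   # nominal handle z=34 at TCP
    th=np.linspace(0,2*np.pi,90)[:,None]; C=np.cos(th)*xx+np.sin(th)*yy
    ne=g-.074*a+.009*C; ft=g-.086*a+.006*C; 
    sh=[g-.034*a+sx*.011*xx for sx in(1,-1)]
    return world2pix(w,ne)[:,1].min(),world2pix(w,ft)[:,1].min(),world2pix(w,sh)[:,1].min(),world2pix(sc,g-.086*a)[0],g-.086*a
for p in [(0,0,0),(.003,0,0),(-.003,0,0),(0,.003,0),(0,0,.05),(0,0,-.05)]:
    r=pts(p); print(p,[np.round(v,1) for v in r[:4]])
```

```text
[417, 416, 420, 418, 417, 415, 428, 467, 536, 563, 551, 456, 306, 260, 260, 258, 258, 261, 256, 261, 258, 260, 256, 259, 258, 259, 259, 260, 261, 256, 260, 258, 257, 249, 228, 201, 195, 200, 196, 179, 133, 101, 143, 187]
cam rel [0.05183667 0.05207884 0.14376692] tool x [0.70706923 0.70714433 0.        ]
(0, 0, 0) [np.float64(242.6), np.float64(241.7), np.float64(262.3), array([303.4, 256.3])]
(0.003, 0, 0) [np.float64(237.6), np.float64(237.0), np.float64(256.4), array([303.5, 257. ])]
(-0.003, 0, 0) [np.float64(247.6), np.float64(246.4), np.float64(268.2), array([303.3, 255.5])]
(0, 0.003, 0) [np.float64(244.1), np.float64(243.1), np.float64(264.4), array([303.4, 255.3])]
(0, 0, 0.05) [np.float64(248.5), np.float64(248.4), np.float64(265.3), array([303.3, 255.2])]
(0, 0, -0.05) [np.float64(236.7), np.float64(235.1), np.float64(259.4), array([303.6, 257.3])]
```

The nose's far edge is measured at row about 247.7, against a prediction of 242.6. That puts the foot about 3 mm back along tool x, with negligible tilt. I shift 3 mm and descend gently with force feedback.

Run:
```python
from h import *
xt=np.array([.707,.707]); G=np.array([.5393,-.0593])+.003*xt
def fz():
    f=[]
    for _ in range(6): f.append(observe()['contact_force'][2]); dwell(.03)
    return np.mean(f)
move_straight([*G,.115],vel=.05); dwell(.3); f0=fz(); print('f0',f0)
z=.103; move_straight([*G,z],vel=.03); dwell(.2)
while z>.080:
    f=fz()-f0; print(round(z,4),observe()['position'][2].round(4),round(f,2))
    if f>2.6 or observe()['t']>50: break
    z-=.001 if f>-9 else 0; move_straight([*G,z],vel=.01); dwell(.1)
s=observe(); print(s['position'],s['eef_rot'],s['contact_force'],s['t'])
ims=[]
for n,c,h in [('wrist',(318,250),100),('scene',(304,257),50)]:
    im,d=snapshot(n); ims.append(cv2.resize(im[c[1]-h:c[1]+h,c[0]-h:c[0]+h],(400,400),interpolation=2))
save('press',np.hstack(ims))
```

```text
f0 -0.8389313482849582
0.103 0.1031 0.24
0.102 0.102 -0.04
0.101 0.101 -0.1
0.1 0.1 -0.18
0.099 0.099 -0.11
0.098 0.098 -0.3
0.097 0.0971 0.77
0.096 0.0961 1.17
0.095 0.0951 1.88
0.094 0.0941 2.12
0.093 0.0931 2.51
0.092 0.0921 2.93
[ 0.54155613 -0.05717978  0.0920773 ] [ 3.14137097e+00 -2.12597455e-04  7.85421182e-01] [1.35021279 0.50747396 1.84156262] 28.65
```

View pics/press.png

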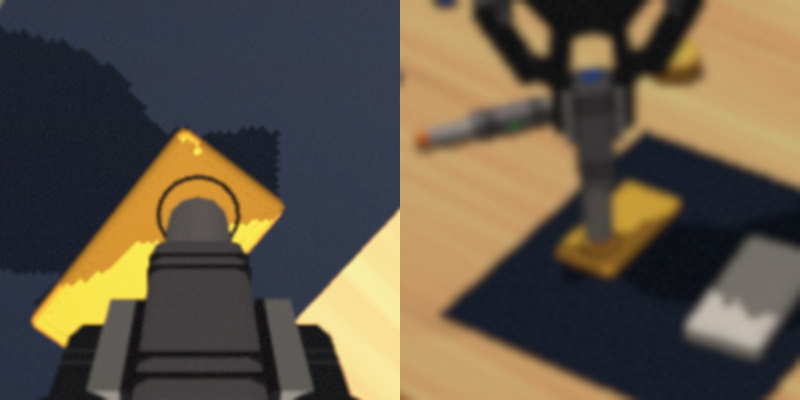

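The press view has the nose tip inside the ring: ring centre at about (199,215) in the crop, foot within about 2 mm of it. The foot is pushed in about 5 mm at about 2.9 N, so I hand it in.

```bash
python3 -c "
from bench import *
print(finish_job())"
```

```text
the job is handed in; nothing more can be done
None
```

The job is handed in at about 29 s of the allowed 69 s, but the hand-in call returned no verdict. The selector stands at the yellow mark, within about half a degree by the wrist camera. The probe is held upright in the black ring, about 2 mm off centre, with its foot pushed in about 5 mm at about 2.9 N.

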